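Sort the odds and ends left on the hob cover

TASK

Sort what was left on the wooden hob cover: stand the red-lidded and the yellow-lidded spice jar upright in the spice rack, each in the bay whose floor has the colour of its lid, lay the red spatula and the wooden spoon flat side by side in the blue utensil tray, and put the lemon in the white fruit bowl. Leave the salt shaker and the white-lidded jar that is already in the rack standing where they are.

Things in the scene. Friction and masses are not known exactly. Their poses are not given: they have to be found in the camera images.
- jar_red: Spice jar with a red lid, an upright cylinder 45 mm across and 108 mm tall (the lid is its top 20 mm, about as wide as the jar), 0.11 kg, standing loose on the wooden hob cover (whose top is at z = 0.018). Origin at the centre of its underside, z up.
- jar_yellow: Spice jar with a mustard-yellow lid, an upright cylinder 45 mm across and 100 mm tall (the lid is its top 20 mm, about as wide as the jar), 0.11 kg, standing loose on the hob cover. Origin at the centre of its underside, z up.
- jar_white: Spice jar with a white lid, 47 mm across and 98 mm tall, already standing in the white-floored bay of the spice rack; it stays there. Origin at the centre of its underside.
- salt: Glass salt shaker with a grey metal top, 44 mm across and 90 mm tall, standing loose among the things; it stays where it is. Origin at the centre of its underside.
- spatula: Small spatula with a straight wooden handle and a red rubber blade, lying flat on the hob cover, 190 mm long along its own x (blade at +x: 60 mm long, 40 mm wide, 8 mm thick; handle 12 mm wide along y, 10 mm high), 0.05 kg. Origin on the underside at the middle of its length, under the handle; it can be gripped there across its y.
- spoon: Small dark wooden spoon lying flat on the hob cover, 191 mm long along its own x (round bowl at +x, 40 mm wide, 10 mm high; straight handle 12 mm wide along y, 10 mm high), 0.05 kg. Origin on the underside at the middle of its length, under the handle; it can be gripped there across its y.
- lemon: Yellow lemon lying on the hob cover, 71 mm long (along its own x), 53 mm wide (y), 51 mm high, 0.085 kg. Origin at the centre of its underside.
- spice_rack: Low dark-wood spice rack, 78 mm deep (along its x) and 218 mm long (along its y), walls 8 mm thick and 40 mm high, fixed. Three square bays in a row along its y, each 62 mm inside, floor 6 mm above the origin: floor painted white, centred at y = +70 mm (occupied by the white-lidded jar); yellow at y = 0; red at y = -70 mm. Origin at the centre of its underside, on the hob cover.
- utensil_tray: Open blue plastic utensil tray, 135 mm (along its x) by 235 mm (along its y) outside, walls 5 mm thick and 28 mm high, floor 5 mm above the origin, one compartment, fixed. Wide enough for spatula and spoon side by side, both lying along its y. Origin at the centre of its underside.
- fruit_bowl: Empty white round bowl, 170 mm across the rim, 50 mm high, wall about 4 mm, fixed; it narrows towards the bottom. Its inner floor is about 5 mm above the origin. Origin at the centre of its underside.
There are look-alikes about, which are no part of the job. What is shaped like the jar_red but orange or turquoise is not meant.

How it is judged:
By the outcome, as a careful person would: the job done as asked, in the order asked, and still so for the second after the job is handed in, with the robot touching nothing.
It also fails if it takes over 125 s, if anything falls off the work surface, if the arm or the gripper's body presses on something with over 40 N, if the wrist force passes 120 N, or if a joint passes its speed limit or range.

ROBOT

A 7-joint arm with a two-finger parallel gripper is mounted at the origin on a cart in front of the work surface, level with it; the furniture and walls round the work are solid. World frame = base frame: x ahead of the robot, y to its left, z up, the work surface at z = 0. Lengths are in m, angles in degrees, forces in N, time in s.
With the tool pointing down it reaches from about 0.4 to 0.875 m from the base axis. Payload 4.4 kg.
Tool frame: the origin (TCP) lies at the very end of the fingers, on their centre line; the grasp point (between the pads) lies 19 mm behind it (ctrl.grasp_offset is the z of the grasp point in the tool frame, in m); z points along the fingers, y is the line along which they close (so a half turn about z gives the same grasp; the last joint's range is limited). The gripper opens to 85 mm and grips with 20 to 120 N. Pads are 22 mm wide; open, the fingers measure 114 mm over their backs; the gripper's body (76 mm by 85 mm) begins 54 mm behind the grasp point. The pads swing forward as they close: fully open they stand 13 mm farther back than shut.
Start: joints at [65.386, 36.005, 2.206, 86.941, -1.547, 57.084, -1.146], TCP at [0.231, -0.607, 0.231] pointing down, gripper open.
Joint ranges: [-175.42, 175.42], [-21.48, 121.26], [-71.46, 75.88], [10.55, 141.38], [-63.04, 243.04], [13.31, 113.54], [-168.57, 168.57]. Speed limits (degrees/s): [147.25, 147.25, 180, 180, 180, 180, 180].

INTERFACE

Orientations are given as a 3x3 rotation matrix whose columns are the frame's x, y, z axes.
In Python, from plant import ctrl gives the robot as it stands.
- The arm moves only by the tool servo_tool, never from a script. Its argument "increments" is a list of rows, each an object with "slide": the shift along the tool's x, y, z as a fraction of full scale, a list of three; "dr": the turn, a rotation vector about the tool's x, y, z as a fraction of full scale, a list of three; "claw": the opening, from -1 (shut) to 1 (fully open). In form: [{"slide": [tx, ty, tz], "dr": [ax, ay, az], "claw": claw}, ...]. A call has 1 to 12 rows; each row shifts and turns the commanded pose from where the row before left it, along the tool's axes as they then stand; what a row does not reach is not made up. Full scale, the value 1, is 40 mm for a shift and pi/2 rad for a turn. A row lasts 1/12 s, in which the tool goes at most 41.7 mm and 7.16 degrees, less where a joint would pass 70% of its speed; a pose out of reach is approached as far as the arm can. A call with a number of a shift or a turn outside -1 to 1 is refused whole. A call with a gripper value outside its range is refused whole. The fingers move at their own pace and stop on an object; "force" is the grip in N (left out, the last holds). Time passes only in rows, so rows that do not move let the fingers close. It gives the time, the measured TCP pose, the force, the opening and the grip force at its end, in the units of the state.
- ctrl.sense(): the state, without advancing time (a new reading comes with each control period).
- ctrl.read_camera(name): name is "scene" or "top" or "wrist"; returns the picture (480x640x3 uint8, red, green, blue); there is no depth.
- ctrl.calibration(name): a dict with "intrinsics" (3x3 intrinsics, pixels), "cam_to_world" (4x4, takes a point from camera to world coordinates); the wrist camera has in their place "T_tool_cam" (4x4, takes a point from camera to tool coordinates, whose origin is the TCP and whose axes are the flange's). Camera axes: x right, y up, looking along -z (the intrinsics and any distortion apply to the point x, -y, -z); pixel columns grow to the right and rows downward; lengths in m; the calibration is good to about 2 mm. A picture is of the moment at which its call begins: read the wrist's pose just before it. calibration takes no time and is no camera call.
- ctrl.hand_in(): hands the job in; it is judged then, once.
Trained networks look in the newest picture that a camera, given by its name, has taken for a name from the list of things; names that differ only in an ending like _2 or _b are one class to them, and where a whole thing is asked for, a point or a joint stands for the part that bears it (a point fixed in the world has none). Each returns a list of dicts, best first, with "confidence" (0 to 1); they miss things now and then, are a little off and sometimes report something else, mostly with a low value. They report only what shows in the picture. A call takes as long as a camera call. They do not tell look-alikes from the thing itself.
- ctrl.trace(camera, thing): "region" (480x640 bool, what is visible of it) and "rect" ([left, top, right, bottom] in pixels, round what is visible of it).
The state is a dict: "clock": time; "qpos": joint angles; "joint_vel": joint speeds; "joint_efforts": joint torques, N m; "ee_pos": TCP position; "eef_rot": TCP orientation; "contact_force": force on the tool from outside, world axes, zero at the start; "moment": the same for the moment, N m; "width": finger opening in m; "gripper_force": force on a finger pad.
Only numpy, scipy, OpenCV 4.12 (cv2) and the standard library are available. Lean on these libraries where they do the work, as an engineer would, in place of code of your own. Each camera call takes 0.05 s, during which the arm holds its last target. There are 200 camera calls.

## Working session

There is one attempt and no reset: what is moved stays moved. The work goes in short steps, Python scripts to look and compute and a tool call to move; the robot and the scene stay as the last step left them, time stands still between calls to the robot, and variables do not carry over. Pictures are saved under pics/ and viewed, at most 14 in all, crops included, and the job is handed in when it is done.

Besides the shell and the picture viewer there is one more tool, called after "Call:" by a JSON object that holds its "method" and its "body". servo_tool: Moves the arm, as the interface text tells. Its arguments: {"type":"object","properties":{"increments":{"type":"array"},"force":{"type":"number"}},"required":["increments"]}

```bash
ls; mkdir -p pics; python3 - <<'E'
from plant import ctrl
import cv2,numpy as np
s=ctrl.sense();print(s['clock'],s['ee_pos'],np.round(s['eef_rot'],3).tolist(),s['width'],ctrl.grasp_offset)
for n in['scene','top']:
    im=ctrl.read_camera(n);cv2.imwrite(f'pics/{n}0.png',im[:,:,::-1])
    c=ctrl.calibration(n);print(n,{k:np.round(v,4).tolist() if not isinstance(v,str) else v for k,v in c.items()})
print({k:np.round(v,4).tolist() for k,v in ctrl.calibration('wrist').items()})
E
```

```text
pics
0.0 [ 0.23109923 -0.60685666  0.23038278] [[0.935, 0.356, -0.001], [0.356, -0.935, 0.002], [0.0, -0.002, -1.0]] 0.08563058576929575 -0.0187
scene {'intrinsics': [[568.0621, 0.0, 318.9364], [0.0, 568.0621, 242.2902], [0.0, 0.0, 1.0]], 'cam_to_world': [[-0.8175, 0.3369, -0.4672, -0.1121], [-0.576, -0.4828, 0.6597, 0.8058], [-0.0033, 0.8083, 0.5887, 0.8938], [0.0, 0.0, 0.0, 1.0]]}
top {'intrinsics': [[461.1781, 0.0, 325.9514], [0.0, 461.1781, 233.3593], [0.0, 0.0, 1.0]], 'cam_to_world': [[-0.0251, 0.9986, -0.0475, 0.4848], [-0.9995, -0.0259, -0.0175, -0.1228], [-0.0187, 0.0471, 0.9987, 1.275], [0.0, 0.0, 0.0, 1.0]]}
{'intrinsics': [[351.9752, 0.0, 321.2747], [0.0, 351.9752, 238.9417], [0.0, 0.0, 1.0]], 'T_tool_cam': [[-0.0011, 0.9538, 0.3003, 0.0763], [1.0, 0.0011, 0.0, 0.0014], [-0.0003, 0.3003, -0.9538, -0.1418], [0.0, 0.0, 0.0, 1.0]]}
```

View pics/top0.png

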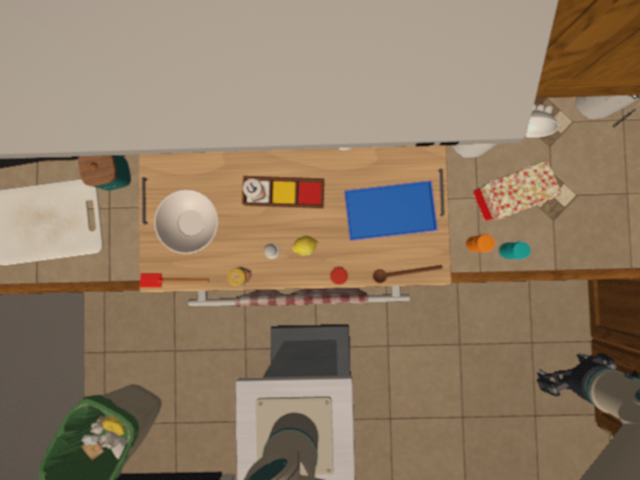

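View pics/scene0.png

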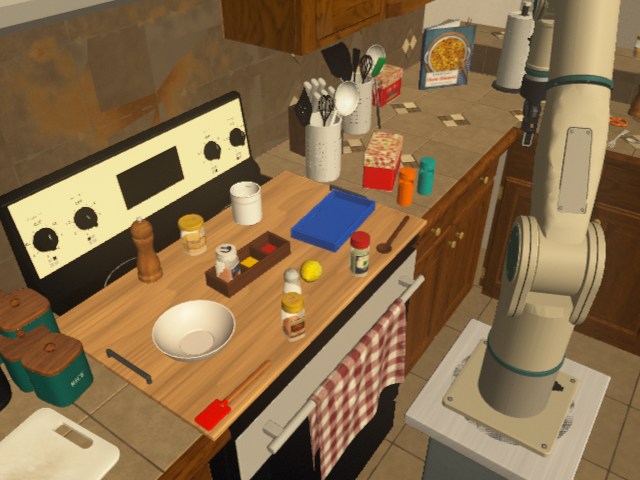

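```bash
cat > h.py <<'E'
from plant import ctrl
import cv2,numpy as np
from scipy.optimize import least_squares
def cam(n):
    c=ctrl.calibration(n)
    if n=='wrist':
        s=ctrl.sense();T=np.eye(4);T[:3,:3]=s['eef_rot'];T[:3,3]=s['ee_pos'];return c['intrinsics'],T@c['T_tool_cam']
    return c['intrinsics'],c['cam_to_world']
def bp(C,uv,z):
    K,T=C;uv=np.atleast_2d(uv).astype(float)
    d=np.c_[(uv[:,0]-K[0,2])/K[0,0],-(uv[:,1]-K[1,2])/K[1,1],-np.ones(len(uv))]@T[:3,:3].T
    return T[:3,3]+d*((z-T[2,3])/d[:,2])[:,None]
def pj(C,P):
    K,T=C;p=(np.atleast_2d(P)-T[:3,3])@T[:3,:3]
    return np.c_[K[0,2]+K[0,0]*p[:,0]/-p[:,2],K[1,2]-K[1,1]*p[:,1]/-p[:,2]]
def masks(n,things):
    out={}
    for t in things:
        out[t]=[(round(r['confidence'],2),r['rect'],r['region']) for r in ctrl.trace(n,t)]
    return out
def rectfit(C,m,z):
    v,u=np.nonzero(m);P=bp(C,np.c_[u,v],z)[:,:2]
    (c,wh,a)=cv2.minAreaRect((P*1000).astype(np.float32));return np.round(c,1),np.round(wh,1),round(a,1)
def cyl(x,y,z,r,h):
    a=np.linspace(0,2*np.pi,40);o=np.c_[x+r*np.cos(a),y+r*np.sin(a)]
    return np.r_[np.c_[o,0*a+z],np.c_[o,0*a+z+h]]
def fitcyl(obs,z,r,h,x0):  # obs: list of (C,rect)
    def f(p):
        e=[]
        for C,R in obs:
            q=pj(C,cyl(p[0],p[1],z,r,h));e+=list(np.r_[q.min(0),q.max(0)]-np.array(R)-[0,0,1,1])
        return e
    s=least_squares(f,x0);return np.round(s.x,4),np.round(s.fun,1)
E
python3 - <<'E'
from h import *
import pickle
T=['jar_red','jar_yellow','jar_white','salt','spatula','spoon','lemon','spice_rack','utensil_tray','fruit_bowl']
M={}
for n in['top','scene']:
    ctrl.read_camera(n);M[n]=masks(n,T);C=cam(n)
    for t in T:
        for c,R,m in M[n][t]:
            v,u=np.nonzero(m)
            print(n,t,c,R,m.sum(),[u.mean().round(1),v.mean().round(1)],*rectfit(C,m,0.02 if t[:2]in('sp',) else 0.045))
pickle.dump(M,open('m0.pkl','wb'))
print(ctrl.sense()['clock'])
E
```

```text
top jar_red 0.96 [463.5, 233.5, 494.7, 250.3] 412 [np.float64(480.3), np.float64(243.2)] [ 508.4 -509. ] [74.  45.1] 88.6
top jar_red 0.75 [497.5, 237.9, 526.7, 259.5] 447 [np.float64(514.1), np.float64(250.1)] [ 486.3 -597.6] [79.  42.3] 88.5
top jar_red 0.74 [330.3, 265.5, 347.9, 286.1] 291 [np.float64(338.1), np.float64(275.1)] [ 431.7 -130.5] [47.9 47.7] 88.6
top jar_yellow 0.85 [227.7, 267.0, 254.5, 286.5] 401 [np.float64(239.1), np.float64(276.3)] [434.1 133.6] [64.3 50.5] 88.6
top jar_white 0.93 [242.7, 182.6, 267.9, 201.8] 420 [np.float64(254.3), np.float64(190.2)] [665.1  88. ] [62.1 59.7] 88.9
top salt 0.78 [260.4, 241.7, 278.1, 257.8] 220 [np.float64(271.0), np.float64(250.6)] [501.2  46.7] [42.9 40.1] 88.8
top salt 0.5 [138.9, 273.3, 206.8, 287.2] 559 [np.float64(164.9), np.float64(280.0)] [429.  308.4] [183.4  37.4] 88.6
top spatula 0.82 [139.1, 273.8, 203.1, 285.1] 520 [np.float64(164.0), np.float64(279.8)] [428.  319.9] [181.6  38.1] 88.6
top spoon 0.74 [244.0, 180.5, 266.5, 202.1] 412 [np.float64(254.4), np.float64(190.0)] [669.6  93.5] [62.5 60.9] 10.2
top spoon 0.62
[... 1668 characters left out ...]
(390.8), np.float64(238.2)] [ 446.2 -319.7] [ 39.8 190.1] 11.8
scene lemon 0.92 [301.5, 256.4, 321.6, 285.5] 397 [np.float64(309.7), np.float64(270.9)] [512.9 -39.3] [51.4 84.2] 27.8
scene spice_rack 0.68 [349.8, 230.9, 369.6, 277.4] 800 [np.float64(358.3), np.float64(254.0)] [ 473.5 -195.6] [ 48.6 190.5] 32.7
scene spice_rack 0.59 [205.5, 234.0, 290.7, 297.9] 2341 [np.float64(251.2), np.float64(262.9)] [676.4  -7.2] [257.1 118.2] 86.5
scene utensil_tray 0.59 [289.7, 190.4, 374.3, 250.5] 3077 [np.float64(332.0), np.float64(220.2)] [ 594. -258.] [154.  272.5] 5.2
scene fruit_bowl 0.88 [151.8, 300.5, 233.6, 360.2] 3985 [np.float64(193.1), np.float64(330.2)] [603.5 258.1] [172.8 177.3] 17.1
1.2
```

```bash
python3 - <<'E'
from h import *
import pickle
M=pickle.load(open('m0.pkl','rb'));Ct,Cs=cam('top'),cam('scene')
for z in(.4,.5,.6,.7,.8):
    P=bp(Cs,[[20,14],[50,9]],z);print(z,P.round(2).tolist(),pj(Ct,P).round().tolist())
def mr(m):
    v,u=np.nonzero(m);return [u.min(),v.min(),u.max(),v.max()]
for t,it,i_s,r,h,z,x0 in[('jar_red',2,0,.0225,.108,.018,(.43,-.12)),('jar_yellow',0,0,.0225,.1,.018,(.43,.13)),('jar_white',0,0,.0235,.098,.024,(.66,.08)),('salt',0,0,.022,.09,.018,(.5,.04))]:
    a,b=M['top'][t][it],M['scene'][t][i_s]
    for k in(0,1):
        R=[mr(q[2]) if k else np.array(q[1])-[0,0,1,1] for q in(a,b)]
        print(t,'both',*fitcyl([(Ct,R[0]),(Cs,R[1])],z,r,h,x0),'top',fitcyl([(Ct,R[0])],z,r,h,x0)[0])
# rack floors/rim by colour in top
im=ctrl.read_camera('top');hsv=cv2.cvtColor(im,cv2.COLOR_RGB2HSV)
roi=np.zeros((480,640),bool);roi[172:215,238:328]=1
H,S,V=hsv[...,0],hsv[...,1],hsv[...,2]
for n,k in(('red',((H<8)|(H>172))&(S>200)&(V>90)),('yel',(H>20)&(H<32)&(S>180)&(V>120))):
    print(n,(k&roi).sum(),*rectfit(Ct,k&roi,.024))
b=(H>100)&(H<125)&(S>150);b[:, :330]=0;b[:,450:]=0;b[:170]=0;b[250:]=0
print('tray',b.sum(),*rectfit(Ct,b,.046))
c=im[150:300,120:460];cv2.imwrite('pics/top_crop.png',cv2.resize(c,None,fx=2.35,fy=2.35,interpolation=cv2.INTER_CUBIC)[:,:,::-1])
E
```

```text
0.4 [[1.83, -0.23, 0.4], [1.81, -0.33, 0.4]] [[371.0, -411.0], [418.0, -402.0]]
0.5 [[1.44, -0.02, 0.5], [1.42, -0.1, 0.5]] [[264.0, -280.0], [307.0, -272.0]]
0.6 [[1.05, 0.19, 0.6], [1.03, 0.13, 0.6]] [[122.0, -106.0], [159.0, -98.0]]
0.7 [[0.65, 0.4, 0.7], [0.64, 0.36, 0.7]] [[-75.0, 135.0], [-47.0, 142.0]]
0.8 [[0.26, 0.61, 0.8], [0.25, 0.59, 0.8]] [[-368.0, 493.0], [-351.0, 497.0]]
jar_red both [ 0.4321 -0.134 ] [ 0.3  0.6  0.8 -0.8  1.2  0.5 -1.5  1.3] top [ 0.4318 -0.1326]
jar_red both [ 0.433  -0.1309] [ 0.3 -0.2 -0.5 -0.1  0.4 -0.7 -0.   0.7] top [ 0.4327 -0.1312]
jar_yellow both [0.4346 0.1263] [-0.7  0.5 -2.6  0.   1.7 -2.2 -0.5 -1.1] top [0.4352 0.122 ]
jar_yellow both [0.435  0.1278] [-0.6  0.4 -0.6 -0.6  1.4 -0.4 -0.7 -0.5] top [0.4347 0.1261]
jar_white both [0.6574 0.0808] [ 0.1 -3.2 -0.8  0.5  0.8 -2.7  1.6  4.6] top [0.6536 0.08  ]
jar_white both [0.6609 0.0798] [ 0.2 -1.   0.4 -1.   0.8 -2.1  0.3  4.5] top [0.6583 0.0806]
salt both [0.5062 0.0414] [ 0.6 -2.1  4.2 -0.9 -1.  -7.1  0.9 13.6] top [0.5026 0.0476]
salt both [0.5035 0.0387] [-1.  -2.4  3.3 -1.  -0.6 -6.8  2.1 11.3] top [0.4992 0.0417]
red 455 [655.8 -57.4] [60.2 54.9] 88.4
yel 460 [659.1  12.3] [57.5 58. ] 88.8
tray 4103 [ 601.  -274.2] [128.4 228. ] 5.0
```

View pics/top_crop.png

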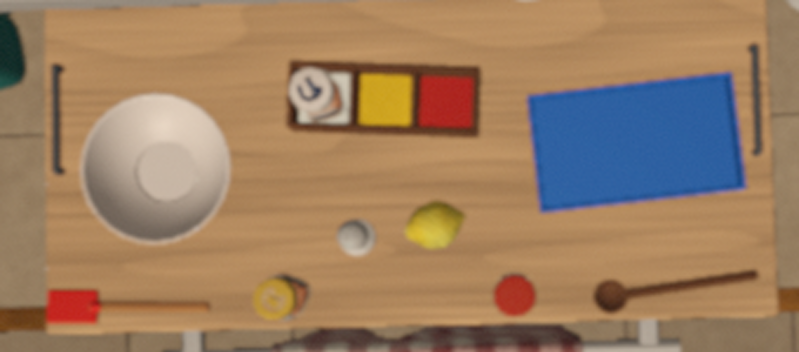

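Call:
{"method": "servo_tool", "body": {"increments": [{"slide": [0,0,0],"dr": [0,0,-0.074],"claw": 1},{"slide": [0,0,0],"dr": [0,0,-0.074],"claw": 1},{"slide": [0,0,0],"dr": [0,0,-0.074],"claw": 1},{"slide": [0,0,0],"dr": [0,0,-0.074],"claw": 1},{"slide": [0,0,0],"dr": [0,0,-0.074],"claw": 1},{"slide": [0,0,0],"dr": [0,0,-0.074],"claw": 1},{"slide": [0,0,0],"dr": [0,0,-0.074],"claw": 1},{"slide": [0,0,0],"dr": [0,0,-0.074],"claw": 1},{"slide": [0,0,0],"dr": [0,0,-0.074],"claw": 1},{"slide": [0,0,0],"dr": [0,0,-0.074],"claw": 1}], "force": 30}}

```text
clock: 2.08
ee_pos: [0.2312, -0.6075, 0.2313]
eef_rot: [[0.039, 0.999, -0.0], [0.999, -0.039, -0.0], [-0.0, -0.0, -1.0]]
contact_force: [-0.5, -1.2, -0.4]
width: 0.0856
gripper_force: 0.0
```

```bash
cat >> h.py <<'E'
from scipy.spatial.transform import Rotation as Ro
def go(p,yaw=None):
    s=ctrl.sense();R=s['eef_rot'];t=R.T@(np.array(p)-s['ee_pos'])/.04
    out=['slide',np.round(t,2).tolist()]
    if yaw is not None:
        y=np.radians(yaw);x=np.array([np.cos(y),np.sin(y),0]);z=np.array([0,0,-1.]);G=np.c_[x,np.cross(z,x),z]
        out+=['dr',np.round(Ro.from_matrix(R.T@G).as_rotvec()/(np.pi/2),3).tolist()]
    print('t',s['clock'],'q',np.round(s['qpos']),'at',s['ee_pos'].round(4).tolist(),'yaw',np.degrees(np.arctan2(R[1,0],R[0,0])).round(1),*out)
E
python3 -c "
from h import *
go((.433,-.131,.20),87.3)"
```

```text
t 2.0833 q [ 76.  37. -16.  87.  11.  58.  55.] at [0.2312, -0.6075, 0.2313] yaw 87.8 slide [12.1, 4.58, 0.78] dr [-0.0, 0.0, 0.005]
```

Call:
{"method": "servo_tool", "body": {"increments": [{"slide": [0.5,0.2,0],"dr": [0,0,0],"claw": 1},{"slide": [0.85,0.34,0],"dr": [0,0,0],"claw": 1},{"slide": [0.85,0.34,0],"dr": [0,0,0],"claw": 1},{"slide": [0.85,0.34,0],"dr": [0,0,0],"claw": 1},{"slide": [0.85,0.34,0],"dr": [0,0,0],"claw": 1},{"slide": [0.85,0.34,0],"dr": [0,0,0],"claw": 1},{"slide": [0.85,0.34,0],"dr": [0,0,0],"claw": 1},{"slide": [0.85,0.34,0],"dr": [0,0,0],"claw": 1},{"slide": [0.85,0.34,0],"dr": [0,0,0],"claw": 1},{"slide": [0.85,0.34,0],"dr": [0,0,0],"claw": 1},{"slide": [0.85,0.34,0],"dr": [0,0,0],"claw": 1},{"slide": [0.85,0.34,0],"dr": [0,0,0],"claw": 1}]}}

```text
clock: 3.08
ee_pos: [0.4069, -0.2194, 0.2316]
eef_rot: [[0.045, 0.999, 0.001], [0.999, -0.045, -0.001], [-0.0, 0.001, -1.0]]
contact_force: [0.9, 0.3, -1.2]
width: 0.0856
gripper_force: 0.0
```

```bash
python3 -c "
from h import *
C=cam('wrist');im=ctrl.read_camera('wrist');cv2.imwrite('pics/w1.png',im[:,:,::-1])
for t in ('jar_red','spoon'):
  for r in ctrl.trace('wrist',t):
    print(t,r['confidence'],r['rect'],*rectfit(C,r['region'],.126 if t=='jar_red' else .023))
    if t=='jar_red': print(fitcyl([(C,np.array(r['rect'])-[0,0,1,1])],.018,.0225,.108,(.43,-.13)))
go((.433,-.131,.20),87.3)"
```

```text
jar_red 0.76 [386.6, 399.3, 425.3, 432.1] [ 475.4 -385.2] [30.5 31.7] 60.2
(array([ 0.4801, -0.4289]), array([-15.3, -42.2,  11.6,  38.3]))
jar_red 0.74 [319.7, 72.0, 388.9, 141.1] [ 433.1 -132.2] [43.4 43.1] 50.9
(array([ 0.4328, -0.1324]), array([ 0.5, -1.7, -0.5,  1.9]))
spoon 0.58 [320.4, 208.0, 369.0, 366.9] [ 429.  -318.7] [ 39.8 190.9] 2.1
spoon 0.57 [439.2, 124.7, 601.1, 356.9] [ 609.2 -283. ] [153.9 253.1] 5.0
t 3.2333 q [ 39.  22. -20. 115.  10.  45.  12.] at [0.4079, -0.2181, 0.2318] yaw 87.8 slide [2.2, 0.54, 0.8] dr [0.001, -0.0, 0.006]
```

View pics/w1.png

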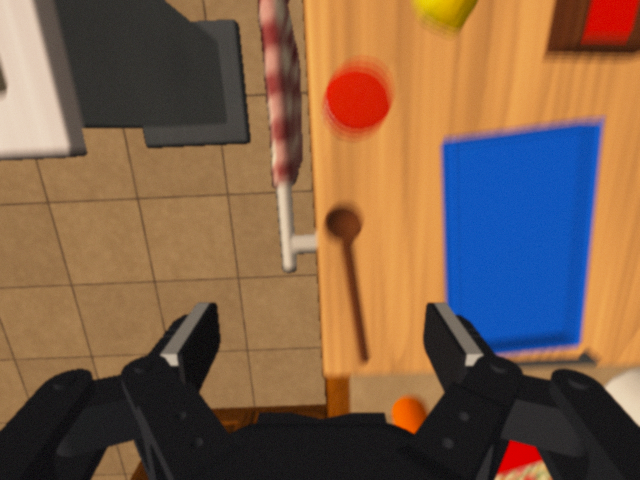

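Call:
{"method": "servo_tool", "body": {"increments": [{"slide": [0.72,0.18,0],"dr": [0,0,0.006],"claw": 1},{"slide": [0.72,0.18,0],"dr": [0,0,0],"claw": 1},{"slide": [0.72,0.18,0.2],"dr": [0,0,0],"claw": 1},{"slide": [0,0,0.8],"dr": [0,0,0],"claw": 1},{"slide": [0,0,0.8],"dr": [0,0,0],"claw": 1},{"slide": [0,0,0.8],"dr": [0,0,0],"claw": 1},{"slide": [0,0,0.8],"dr": [0,0,0],"claw": 1},{"slide": [0,0,0.5],"dr": [0,0,0],"claw": 1},{"slide": [0,0,0],"dr": [0,0,0],"claw": 1},{"slide": [0,0,0],"dr": [0,0,0],"claw": -0.5},{"slide": [0,0,0],"dr": [0,0,0],"claw": -0.5},{"slide": [0,0,0],"dr": [0,0,0],"claw": -0.5}], "force": 30}}

```text
clock: 4.23
ee_pos: [0.4334, -0.1365, 0.0767]
eef_rot: [[0.055, 0.998, 0.003], [0.998, -0.055, -0.001], [-0.001, 0.003, -1.0]]
contact_force: [0.1, 0.4, 0.6]
width: 0.0514
gripper_force: 0.0
```

Call:
{"method": "servo_tool", "body": {"increments": [{"slide": [0,0,0],"dr": [0,0,0],"claw": -0.5},{"slide": [0,0,0],"dr": [0,0,0],"claw": -0.5},{"slide": [0,0,0],"dr": [0,0,0],"claw": -0.5},{"slide": [0,0,0],"dr": [0,0,0],"claw": -0.5}]}}

```text
clock: 4.57
ee_pos: [0.4333, -0.1364, 0.0769]
eef_rot: [[0.055, 0.998, 0.003], [0.999, -0.055, -0.001], [-0.001, 0.003, -1.0]]
contact_force: [-1.4, -0.7, 6.6]
width: 0.0441
gripper_force: 30.2
```

```bash
python3 -c "
from h import *
print(ctrl.sense()['width'],ctrl.sense()['gripper_force'])
go((.656,-.058,.2),87.3)"
```

```text
0.04406495687096478 30.20487061701715
t 4.5667 q [ 22.  36. -12. 125.  20.  20. -10.] at [0.4333, -0.1364, 0.0769] yaw 86.9 slide [2.26, 5.46, -3.06] dr [0.002, 0.001, -0.005]
```

Call:
{"method": "servo_tool", "body": {"increments": [{"slide": [0,0,-0.4],"dr": [0,0,0],"claw": -0.5},{"slide": [0,0,-0.7],"dr": [0,0,0],"claw": -0.5},{"slide": [0,0,-0.7],"dr": [0,0,0],"claw": -0.5},{"slide": [0.1,0.3,-0.7],"dr": [0,0,0],"claw": -0.5},{"slide": [0.3,0.7,-0.5],"dr": [0,0,0],"claw": -0.5},{"slide": [0.3,0.75,0],"dr": [0,0,0],"claw": -0.5},{"slide": [0.3,0.75,0],"dr": [0,0,0],"claw": -0.5},{"slide": [0.3,0.75,0],"dr": [0,0,0],"claw": -0.5},{"slide": [0.3,0.75,0],"dr": [0,0,0],"claw": -0.5},{"slide": [0.3,0.75,0],"dr": [0,0,0],"claw": -0.5},{"slide": [0.2,0.5,0],"dr": [0,0,0],"claw": -0.5},{"slide": [0,0,0],"dr": [0,0,0],"claw": -0.5}]}}

```text
clock: 5.57
ee_pos: [0.6508, -0.06, 0.1961]
eef_rot: [[0.051, 0.999, 0.006], [0.999, -0.051, 0.003], [0.003, 0.005, -1.0]]
contact_force: [0.6, 0.7, -1.1]
width: 0.0439
gripper_force: 31.1
```

```bash
python3 -c "
from h import *
C=cam('wrist');im=ctrl.read_camera('wrist');cv2.imwrite('pics/w2.png',im[:,:,::-1])
hsv=cv2.cvtColor(im,cv2.COLOR_RGB2HSV);H,S,V=cv2.split(hsv)
k=(H>20)&(H<32)&(S>180)&(V>100)
n,l,st,ce=cv2.connectedComponentsWithStats(k.astype(np.uint8))
for i in range(1,n):
  if st[i,4]>300: print(st[i],*rectfit(C,l==i,.024))
k=((H<8)|(H>172))&(S>190)&(V>90)
n,l,st,ce=cv2.connectedComponentsWithStats(k.astype(np.uint8))
for i in range(1,n):
  if st[i,4]>300: print('red',st[i],*rectfit(C,l==i,.024))
print(ctrl.sense()['width'])
go((.655,-.063,.2),87.3)"
```

```text
[542  43  48  92 982] [855.5  35.3] [69.7 31.4] 86.6
[ 564   50   76   87 2286] [891.8  27.9] [61.1 67.6] 48.8
[ 291   99   69   71 4736] [658.1   9.9] [57.5 58.4] 87.0
[ 122  172   70   76 3760] [502.2 -48.4] [61.5 62.7] 56.1
red [ 290  185   70   52 2629] [654.7 -56. ] [47.3 62.3] 85.5
red [  252   272   140   147 15000] [ 638.1 -209.8] [144.7 167.3] 33.8
0.04417091185314275
t 5.6167 q [ 14.  39. -18.  89.  14.  54. -12.] at [0.6481, -0.0615, 0.1957] yaw 87.0 slide [-0.03, 0.17, -0.11] dr [0.001, -0.001, -0.003]
```

View pics/w2.png

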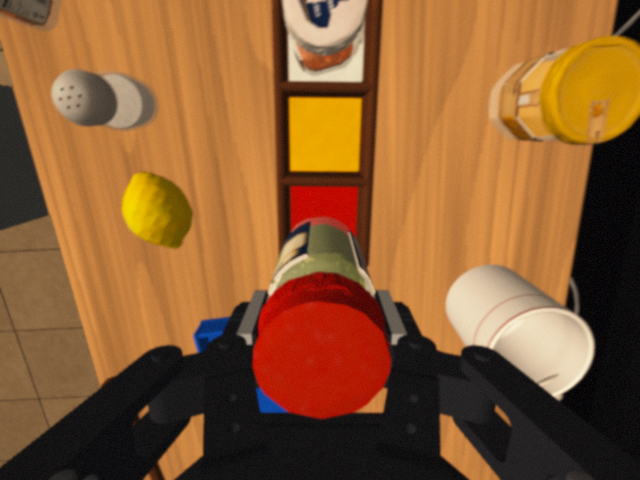

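Call:
{"method": "servo_tool", "body": {"increments": [{"slide": [-0.05,0.15,0],"dr": [0,0,0],"claw": -0.5},{"slide": [0,0,0.4],"dr": [0,0,0],"claw": -0.5},{"slide": [0,0,0.5],"dr": [0,0,0],"claw": -0.5},{"slide": [0,0,0.5],"dr": [0,0,0],"claw": -0.5},{"slide": [0,0,0.4],"dr": [0,0,0],"claw": -0.5},{"slide": [0,0,0],"dr": [0,0,0],"claw": -0.5},{"slide": [0,0,0],"dr": [0,0,0],"claw": -0.5}]}}

```text
clock: 6.2
ee_pos: [0.6513, -0.0666, 0.1232]
eef_rot: [[0.055, 0.998, -0.002], [0.998, -0.055, -0.001], [-0.001, -0.002, -1.0]]
contact_force: [-0.1, -0.3, -1.4]
width: 0.0439
gripper_force: 31.1
```

```bash
python3 -c "
from h import *
go((.654,-.064,.085),87.3)"
```

```text
t 6.2 q [ 13.  44. -17.  91.  16.  47. -13.] at [0.6513, -0.0666, 0.1232] yaw 86.8 slide [0.07, 0.07, 0.96] dr [-0.001, 0.0, -0.005]
```

Call:
{"method": "servo_tool", "body": {"increments": [{"slide": [0.07,0.07,0.15],"dr": [0,0,-0.005],"claw": -0.5},{"slide": [0,0,0.25],"dr": [0,0,0],"claw": -0.5},{"slide": [0,0,0.25],"dr": [0,0,0],"claw": -0.5},{"slide": [0,0,0.2],"dr": [0,0,0],"claw": -0.5},{"slide": [0,0,0.1],"dr": [0,0,0],"claw": -0.5},{"slide": [0,0,0],"dr": [0,0,0],"claw": -0.5},{"slide": [0,0,0],"dr": [0,0,0],"claw": -0.5}]}}

```text
clock: 6.78
ee_pos: [0.6552, -0.0628, 0.0849]
eef_rot: [[0.046, 0.999, -0.001], [0.999, -0.046, -0.0], [-0.0, -0.001, -1.0]]
contact_force: [-0.1, -0.3, -1.9]
width: 0.0442
gripper_force: 31.1
```

Call:
{"method": "servo_tool", "body": {"increments": [{"slide": [0,0,0.05],"dr": [0,0,0],"claw": -0.5},{"slide": [0,0,0],"dr": [0,0,0],"claw": -0.5},{"slide": [0,0,0],"dr": [0,0,0],"claw": 0.3},{"slide": [0,0,0],"dr": [0,0,0],"claw": 0.7},{"slide": [0,0,0],"dr": [0,0,0],"claw": 1},{"slide": [0,0,0],"dr": [0,0,0],"claw": 1},{"slide": [0,0,-0.4],"dr": [0,0,0],"claw": 1},{"slide": [0,0,-0.8],"dr": [0,0,0],"claw": 1},{"slide": [0,0,-0.8],"dr": [0,0,0],"claw": 1},{"slide": [0,0,-0.8],"dr": [0,0,0],"claw": 1},{"slide": [0,0,0],"dr": [0,0,0],"claw": 1}]}}

```text
clock: 7.7
ee_pos: [0.6597, -0.0626, 0.2026]
eef_rot: [[0.046, 0.999, 0.012], [0.999, -0.046, -0.0], [0.0, 0.012, -1.0]]
contact_force: [1.1, -0.2, -0.4]
width: 0.0854
gripper_force: 0.0
```

```bash
python3 -c "
from h import *
go((.435,.1225,.19),87.3)"
```

```text
t 7.7 q [ 14.  39. -18.  87.  14.  55. -11.] at [0.6597, -0.0626, 0.2026] yaw 87.3 slide [4.36, -5.83, 0.24] dr [0.008, -0.0, 0.0]
```

Call:
{"method": "servo_tool", "body": {"increments": [{"slide": [0.15,-0.3,0],"dr": [0,0,0],"claw": 1},{"slide": [0.25,-0.6,0],"dr": [0,0,0],"claw": 1},{"slide": [0.25,-0.6,0],"dr": [0,0,0],"claw": 1},{"slide": [0.25,-0.6,0],"dr": [0,0,0],"claw": 1},{"slide": [0.25,-0.6,0],"dr": [0,0,0],"claw": 1},{"slide": [0.25,-0.6,0],"dr": [0,0,0],"claw": 1},{"slide": [0.25,-0.6,0],"dr": [0,0,0],"claw": 1},{"slide": [0.25,-0.6,0],"dr": [0,0,0],"claw": 1},{"slide": [0.25,-0.6,0],"dr": [0,0,0],"claw": 1},{"slide": [0.2,-0.6,0],"dr": [0,0,0],"claw": 1},{"slide": [0.1,-0.3,0],"dr": [0,0,0],"claw": 1},{"slide": [0,0,0],"dr": [0,0,0],"claw": 1}]}}

```text
clock: 8.7
ee_pos: [0.4172, 0.0469, 0.1955]
eef_rot: [[0.043, 0.999, -0.002], [0.999, -0.043, -0.001], [-0.001, -0.002, -1.0]]
contact_force: [0.1, -0.5, 0.4]
width: 0.0856
gripper_force: 0.0
```

```bash
python3 -c "
from h import *
C=cam('wrist');im=ctrl.read_camera('wrist');cv2.imwrite('pics/w3.png',im[:,:,::-1])
for t,z in (('jar_yellow',.1),('spatula',.023),('salt',.09)):
  for r in ctrl.trace('wrist',t):
    print(t,r['confidence'],r['rect'],*rectfit(C,r['region'],.018+z if t!='spatula' else z))
    if t!='spatula': print(fitcyl([(C,np.array(r['rect'])-[0,0,1,1])],.018,.0225,z,(.43,.13)))
go((.435,.127,.19),87.3)"
```

```text
jar_yellow 0.79 [307.3, 78.8, 384.1, 163.6] [436.5 125.7] [43.3 43.7] 55.2
(array([0.435 , 0.1247]), array([ 0.3,  2.2, -0.3, -2.5]))
spatula 0.22 [424.4, 394.0, 551.6, 478.3] [ 599.1 -224.9] [ 61.8 197.5] 39.7
salt 0.67 [391.2, 189.9, 466.3, 264.1] [489.3  55.7] [33.8 56.5] 44.8
(array([0.4972, 0.047 ]), array([-7.6, -5. ,  5.5,  4.7]))
t 8.9 q [  5.  22. -20. 123.  12.  37. -26.] at [0.4217, 0.0459, 0.1955] yaw 87.3 slide [2.04, 0.24, 0.14] dr [0.001, -0.0, -0.0]
```

View pics/w3.png

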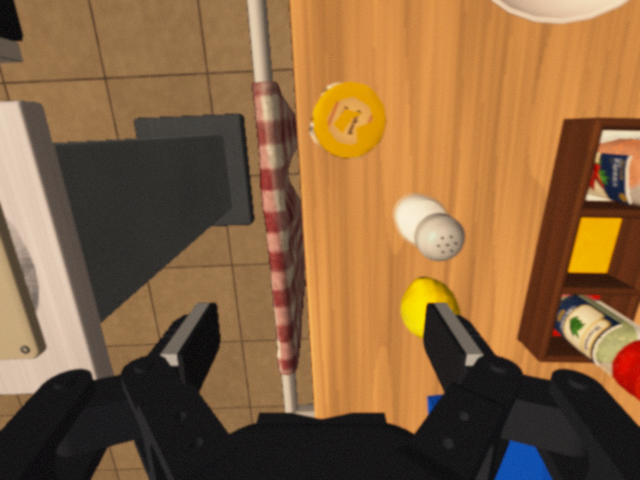

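Call:
{"method": "servo_tool", "body": {"increments": [{"slide": [0.6,0.1,0],"dr": [0,0,0],"claw": 1},{"slide": [0.7,0.1,0],"dr": [0,0,0],"claw": 1},{"slide": [0.7,0.1,0.2],"dr": [0,0,0],"claw": 1},{"slide": [0.1,0,0.6],"dr": [0,0,0],"claw": 1},{"slide": [0,0,0.6],"dr": [0,0,0],"claw": 1},{"slide": [0,0,0.3],"dr": [0,0,0],"claw": 1},{"slide": [0,0,0],"dr": [0,0,0],"claw": 1}]}}

```text
clock: 9.48
ee_pos: [0.4354, 0.1289, 0.1249]
eef_rot: [[0.047, 0.999, -0.004], [0.999, -0.047, -0.001], [-0.002, -0.004, -1.0]]
contact_force: [0.0, 0.2, 0.1]
width: 0.0855
gripper_force: 0.0
```

```bash
python3 -c "
from h import *
go((.435,.126,.068),87.3)"
```

```text
t 9.4833 q [ -9.  31. -16. 123.  18.  28. -41.] at [0.4354, 0.1289, 0.1249] yaw 87.3 slide [-0.07, -0.0, 1.42] dr [-0.003, 0.001, 0.0]
```

Call:
{"method": "servo_tool", "body": {"increments": [{"slide": [-0.04,0,0.3],"dr": [0,0,0],"claw": 1},{"slide": [0,0,0.5],"dr": [0,0,0],"claw": 1},{"slide": [0,0,0.4],"dr": [0,0,0],"claw": 1},{"slide": [0,0,0.22],"dr": [0,0,0],"claw": 1},{"slide": [0,0,0],"dr": [0,0,0],"claw": 1},{"slide": [0,0,0],"dr": [0,0,0],"claw": -0.5},{"slide": [0,0,0],"dr": [0,0,0],"claw": -0.5},{"slide": [0,0,0],"dr": [0,0,0],"claw": -0.5},{"slide": [0,0,0],"dr": [0,0,0],"claw": -0.5},{"slide": [0,0,0],"dr": [0,0,0],"claw": -0.5},{"slide": [0,0,0],"dr": [0,0,0],"claw": -0.5},{"slide": [0,0,0],"dr": [0,0,0],"claw": -0.5}]}}

```text
clock: 10.48
ee_pos: [0.4367, 0.1281, 0.0717]
eef_rot: [[0.047, 0.999, 0.002], [0.999, -0.047, 0.001], [0.001, 0.002, -1.0]]
contact_force: [-0.7, 0.3, 4.7]
width: 0.0477
gripper_force: 30.3
```

```bash
python3 -c "
from h import *
print(ctrl.sense()['width'],ctrl.sense()['gripper_force'])
go((.6575,.010,.2),87.3)"
```

```text
0.04770839739180419 30.338704395107925
t 10.4833 q [-12.  37. -12. 125.  21.  20. -44.] at [0.4367, 0.1281, 0.0717] yaw 87.3 slide [-2.69, 5.66, -3.2] dr [0.001, -0.0, 0.0]
```

Call:
{"method": "servo_tool", "body": {"increments": [{"slide": [0,0,-0.4],"dr": [0,0,0],"claw": -0.5},{"slide": [0,0,-0.7],"dr": [0,0,0],"claw": -0.5},{"slide": [0,0,-0.8],"dr": [0,0,0],"claw": -0.5},{"slide": [-0.1,0.2,-0.8],"dr": [0,0,0],"claw": -0.5},{"slide": [-0.35,0.6,-0.5],"dr": [0,0,0],"claw": -0.5},{"slide": [-0.35,0.75,0],"dr": [0,0,0],"claw": -0.5},{"slide": [-0.35,0.75,0],"dr": [0,0,0],"claw": -0.5},{"slide": [-0.35,0.75,0],"dr": [0,0,0],"claw": -0.5},{"slide": [-0.35,0.75,0],"dr": [0,0,0],"claw": -0.5},{"slide": [-0.35,0.75,0],"dr": [0,0,0],"claw": -0.5},{"slide": [-0.35,0.75,0],"dr": [0,0,0],"claw": -0.5},{"slide": [-0.1,0.3,0],"dr": [0,0,0],"claw": -0.5}]}}

```text
clock: 11.48
ee_pos: [0.6585, 0.0071, 0.1989]
eef_rot: [[0.051, 0.999, 0.004], [0.999, -0.051, -0.002], [-0.002, 0.004, -1.0]]
contact_force: [0.4, -1.1, -1.3]
width: 0.047
gripper_force: 31.8
```

Call:
{"method": "servo_tool", "body": {"increments": [{"slide": [0,0,0],"dr": [0,0,0],"claw": -0.5},{"slide": [0,0,0],"dr": [0,0,0],"claw": -0.5}]}}

```text
clock: 11.65
ee_pos: [0.6543, 0.0115, 0.1984]
eef_rot: [[0.047, 0.999, -0.001], [0.999, -0.047, 0.001], [0.0, -0.001, -1.0]]
contact_force: [0.4, 0.2, -1.5]
width: 0.0472
gripper_force: 31.8
```

```bash
python3 -c "
from h import *
print(ctrl.sense()['width'],ctrl.sense()['gripper_force'])
go((.6575,.012,.12),87.3)"
```

```text
0.0471521382780576 31.825503311119974
t 11.65 q [  8.  39. -19.  88.  15.  55. -19.] at [0.6543, 0.0115, 0.1984] yaw 87.3 slide [0.01, 0.08, 1.96] dr [-0.001, -0.0, 0.0]
```

Call:
{"method": "servo_tool", "body": {"increments": [{"slide": [0.03,0.08,0.3],"dr": [0,0,0],"claw": -0.5},{"slide": [0,0,0.6],"dr": [0,0,0],"claw": -0.5},{"slide": [0,0,0.5],"dr": [0,0,0],"claw": -0.5},{"slide": [0,0,0.45],"dr": [0,0,0],"claw": -0.5},{"slide": [0,0,0],"dr": [0,0,0],"claw": -0.5},{"slide": [0,0,0],"dr": [0,0,0],"claw": -0.5}]}}

```text
clock: 12.15
ee_pos: [0.6564, 0.0138, 0.1236]
eef_rot: [[0.044, 0.999, -0.003], [0.999, -0.044, 0.0], [0.0, -0.003, -1.0]]
contact_force: [0.2, 0.2, 0.5]
width: 0.0469
gripper_force: 31.8
```

```bash
python3 -c "
from h import *
go((.6575,.012,.079),87.3)
C=cam('wrist');im=ctrl.read_camera('wrist');cv2.imwrite('pics/w4.png',im[:,:,::-1])"
```

```text
t 12.15 q [  7.  44. -18.  91.  17.  48. -20.] at [0.6564, 0.0138, 0.1236] yaw 87.5 slide [-0.04, 0.03, 1.11] dr [-0.002, -0.0, 0.002]
```

View pics/w4.png

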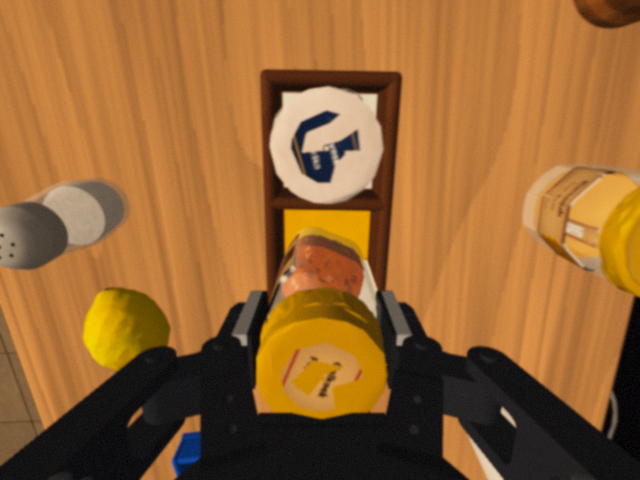

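Call:
{"method": "servo_tool", "body": {"increments": [{"slide": [-0.03,0.03,0.15],"dr": [0,0,0],"claw": -0.5},{"slide": [0,0,0.25],"dr": [0,0,0],"claw": -0.5},{"slide": [0,0,0.3],"dr": [0,0,0],"claw": -0.5},{"slide": [0,0,0.25],"dr": [0,0,0],"claw": -0.5},{"slide": [0,0,0.1],"dr": [0,0,0],"claw": -0.5},{"slide": [0,0,0],"dr": [0,0,0],"claw": -0.5},{"slide": [0,0,0],"dr": [0,0,0],"claw": -0.5}]}}

```text
clock: 12.78
ee_pos: [0.659, 0.0115, 0.082]
eef_rot: [[0.046, 0.999, -0.001], [0.999, -0.046, 0.0], [0.0, -0.001, -1.0]]
contact_force: [-0.5, -0.0, -1.2]
width: 0.0474
gripper_force: 31.8
```

Lower the last ~4 mm, release, lift.

Call:
{"method": "servo_tool", "body": {"increments": [{"slide": [0,-0.02,0.09],"dr": [0,0,0],"claw": -0.5},{"slide": [0,0,0],"dr": [0,0,0],"claw": -0.5},{"slide": [0,0,0],"dr": [0,0,0],"claw": 0.3},{"slide": [0,0,0],"dr": [0,0,0],"claw": 0.7},{"slide": [0,0,0],"dr": [0,0,0],"claw": 1},{"slide": [0,0,0],"dr": [0,0,0],"claw": 1},{"slide": [0,0,-0.4],"dr": [0,0,0],"claw": 1},{"slide": [0,0,-0.8],"dr": [0,0,0],"claw": 1},{"slide": [0,0,-0.8],"dr": [0,0,0],"claw": 1},{"slide": [0,0,-0.8],"dr": [0,0,0],"claw": 1},{"slide": [0,0,0],"dr": [0,0,0],"claw": 1}]}}

```text
clock: 13.7
ee_pos: [0.6628, 0.0123, 0.1983]
eef_rot: [[0.046, 0.999, 0.013], [0.999, -0.046, 0.001], [0.002, 0.012, -1.0]]
contact_force: [1.1, 0.1, 0.2]
width: 0.0853
gripper_force: 0.0
```

```bash
python3 -c "
from h import *
go((.428,.26,.19),87.3)"
```

```text
t 13.7 q [  8.  40. -19.  87.  15.  55. -19.] at [0.6628, 0.0123, 0.1983] yaw 87.3 slide [5.91, -6.15, 0.14] dr [0.008, -0.001, 0.0]
```

Call:
{"method": "servo_tool", "body": {"increments": [{"slide": [0.3,-0.3,0],"dr": [0,0,0],"claw": 1},{"slide": [0.55,-0.55,0],"dr": [0,0,0],"claw": 1},{"slide": [0.6,-0.6,0],"dr": [0,0,0],"claw": 1},{"slide": [0.6,-0.6,0],"dr": [0,0,0],"claw": 1},{"slide": [0.6,-0.6,0],"dr": [0,0,0],"claw": 1},{"slide": [0.6,-0.6,0],"dr": [0,0,0],"claw": 1},{"slide": [0.6,-0.6,0],"dr": [0,0,0],"claw": 1},{"slide": [0.6,-0.6,0],"dr": [0,0,0],"claw": 1},{"slide": [0.6,-0.6,0],"dr": [0,0,0],"claw": 1},{"slide": [0.6,-0.6,0],"dr": [0,0,0],"claw": 1},{"slide": [0.3,-0.4,0],"dr": [0,0,0],"claw": 1},{"slide": [0,0,0],"dr": [0,0,0],"claw": 1}]}}

```text
clock: 14.7
ee_pos: [0.4236, 0.2647, 0.1914]
eef_rot: [[0.038, 0.999, -0.001], [0.999, -0.038, 0.002], [0.002, -0.001, -1.0]]
contact_force: [-0.2, 0.4, -0.5]
width: 0.0856
gripper_force: 0.0
```

Call:
{"method": "servo_tool", "body": {"increments": [{"slide": [0,0,0],"dr": [0,0,0],"claw": 1},{"slide": [0,0,0],"dr": [0,0,0],"claw": 1},{"slide": [0,0,0],"dr": [0,0,0],"claw": 1}]}}

```text
clock: 14.95
ee_pos: [0.4288, 0.2594, 0.1909]
eef_rot: [[0.048, 0.999, 0.001], [0.999, -0.048, -0.0], [-0.0, 0.001, -1.0]]
contact_force: [0.2, -1.0, 0.4]
width: 0.0851
gripper_force: 0.0
```

```bash
python3 -c "
from h import *
C=cam('wrist');im=ctrl.read_camera('wrist');cv2.imwrite('pics/w5.png',im[:,:,::-1])
for r in ctrl.trace('wrist','spatula'):
    m=r['region'];print(r['confidence'],r['rect'],*rectfit(C,m,.024))
    v,u=np.nonzero(m);P=bp(C,np.c_[u,v],.026)[:,:2]
    for a in np.arange(.2,.42,.02):
        k=abs(P[:,1]-a)<.003
        if k.any(): print(a.round(2),P[k,0].min().round(4),P[k,0].max().round(4),P[k,0].mean().round(4))
    break
go((.428,.31,.19),87.3)"
```

```text
0.7 [290.0, 26.0, 343.1, 254.9] [427.2 315.4] [189.2  40.3] 87.0
0.22 0.4213 0.4306 0.4259
0.24 0.4212 0.4332 0.4269
0.26 0.4214 0.4323 0.4266
0.28 0.4217 0.4334 0.4277
0.3 0.4228 0.4343 0.4286
0.32 0.4226 0.4344 0.4285
0.34 0.4226 0.4353 0.4288
0.36 0.4108 0.4492 0.4301
0.38 0.4116 0.4507 0.4312
0.4 0.4116 0.4506 0.4312
t 15.05 q [-21.  28. -20. 113.  14.  42. -51.] at [0.4286, 0.2594, 0.1908] yaw 87.2 slide [1.26, -0.08, 0.02] dr [0.0, 0.0, -0.001]
```

View pics/w5.png

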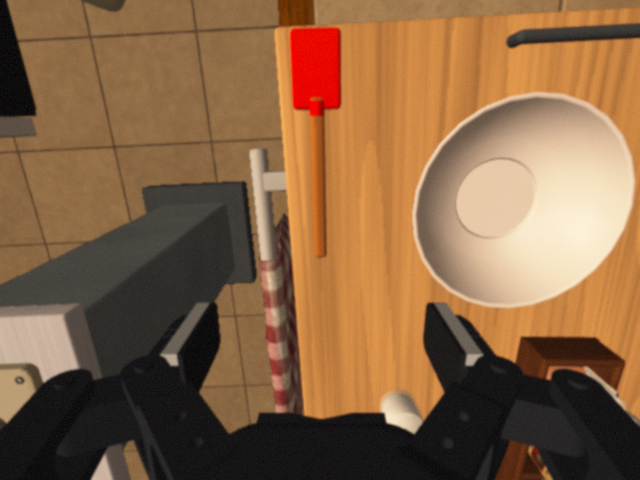

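Call:
{"method": "servo_tool", "body": {"increments": [{"slide": [0.45,-0.02,0.2],"dr": [0,0,-0.011],"claw": 0},{"slide": [0.5,-0.03,0.5],"dr": [0,0,0],"claw": 0},{"slide": [0.43,-0.02,0.6],"dr": [0,0,0],"claw": 0},{"slide": [0,0,0.6],"dr": [0,0,0],"claw": 0},{"slide": [0,0,0.6],"dr": [0,0,0],"claw": 0},{"slide": [0,0,0.5],"dr": [0,0,0],"claw": 0},{"slide": [0,0,0.3],"dr": [0,0,0],"claw": 0},{"slide": [0,0,0],"dr": [0,0,0],"claw": 0},{"slide": [0,0,0],"dr": [0,0,0],"claw": 0}]}}

```text
clock: 15.8
ee_pos: [0.427, 0.315, 0.0584]
eef_rot: [[0.03, 1.0, -0.001], [1.0, -0.03, -0.001], [-0.001, -0.001, -1.0]]
contact_force: [-0.2, 0.2, -0.3]
width: 0.0429
gripper_force: 0.0
```

```bash
python3 -c "
from h import *
print(ctrl.sense()['width'])
go((.4284,.3147,.021),88.2)"
```

```text
0.04292814511019466
t 15.8 q [-31.  42. -14. 114.  20.  27. -61.] at [0.427, 0.315, 0.0584] yaw 88.3 slide [-0.01, 0.04, 0.94] dr [-0.001, 0.001, 0.001]
```

Call:
{"method": "servo_tool", "body": {"increments": [{"slide": [0,0.03,0.2],"dr": [0,0,0],"claw": 0},{"slide": [0,0,0.3],"dr": [0,0,0],"claw": 0},{"slide": [0,0,0.3],"dr": [0,0,0],"claw": 0},{"slide": [0,0,0.14],"dr": [0,0,0],"claw": 0},{"slide": [0,0,0],"dr": [0,0,0],"claw": 0},{"slide": [0,0,0],"dr": [0,0,0],"claw": -1},{"slide": [0,0,0],"dr": [0,0,0],"claw": -1},{"slide": [0,0,0],"dr": [0,0,0],"claw": -1},{"slide": [0,0,0],"dr": [0,0,0],"claw": -1},{"slide": [0,0,0],"dr": [0,0,0],"claw": -1},{"slide": [0,0,0],"dr": [0,0,0],"claw": -1}]}}

```text
clock: 16.72
ee_pos: [0.4285, 0.316, 0.0222]
eef_rot: [[0.029, 1.0, 0.001], [1.0, -0.029, 0.001], [0.001, 0.001, -1.0]]
contact_force: [-0.1, -0.5, 6.0]
width: 0.0107
gripper_force: 30.8
```

Call:
{"method": "servo_tool", "body": {"increments": [{"slide": [0,0,-0.3],"dr": [0,0,0],"claw": -1},{"slide": [0,0,-0.6],"dr": [0,0,0],"claw": -1},{"slide": [0,0,-0.7],"dr": [0,0,0],"claw": -1},{"slide": [0,0,-0.7],"dr": [0,0,0],"claw": -1},{"slide": [0,0,-0.7],"dr": [0,0,0],"claw": -1},{"slide": [0,0,-0.7],"dr": [0,0,0],"claw": -1},{"slide": [0,0,-0.3],"dr": [0,0,0],"claw": -1},{"slide": [0,0,0],"dr": [0,0,0],"claw": -1}]}}

```text
clock: 17.38
ee_pos: [0.4295, 0.3169, 0.1844]
eef_rot: [[0.029, 1.0, 0.005], [1.0, -0.029, 0.004], [0.004, 0.005, -1.0]]
contact_force: [0.3, 0.8, -0.5]
width: 0.0108
gripper_force: 30.1
```

```bash
python3 -c "
from h import *
t=np.radians(5.);c=np.array([.601,-.274])
for s in (-.027,.027): print(s,c+s*np.array([np.cos(t),np.sin(t)]))
go((.574,-.276,.18),95)"
```

```text
-0.027 [ 0.57410274 -0.27635321]
0.027 [ 0.62789726 -0.27164679]
t 17.3833 q [-26.  31. -20. 108.  15.  43. -56.] at [0.4295, 0.3169, 0.1844] yaw 88.3 slide [-14.71, 4.04, 0.07] dr [0.003, -0.002, -0.074]
```

Call:
{"method": "servo_tool", "body": {"increments": [{"slide": [-0.2,0,0],"dr": [0,0,-0.037],"claw": -1},{"slide": [-0.5,0.05,0],"dr": [0,0,-0.037],"claw": -1},{"slide": [-0.8,0.13,0],"dr": [0,0,0],"claw": -1},{"slide": [-0.8,0.13,0],"dr": [0,0,0],"claw": -1},{"slide": [-0.8,0.13,0],"dr": [0,0,0],"claw": -1},{"slide": [-0.8,0.13,0],"dr": [0,0,0],"claw": -1},{"slide": [-0.8,0.13,0],"dr": [0,0,0],"claw": -1},{"slide": [-0.8,0.13,0],"dr": [0,0,0],"claw": -1},{"slide": [-0.8,0.13,0],"dr": [0,0,0],"claw": -1},{"slide": [-0.8,0.13,0],"dr": [0,0,0],"claw": -1},{"slide": [-0.8,0.13,0],"dr": [0,0,0],"claw": -1},{"slide": [-0.8,0.13,0],"dr": [0,0,0],"claw": -1}]}}

```text
clock: 18.38
ee_pos: [0.5092, -0.0283, 0.18]
eef_rot: [[-0.087, 0.996, -0.002], [0.996, 0.087, 0.0], [0.0, -0.002, -1.0]]
contact_force: [-0.5, 0.5, 0.0]
width: 0.0111
gripper_force: 30.1
```

Call:
{"method": "servo_tool", "body": {"increments": [{"slide": [-0.8,0.13,0],"dr": [0,0,0],"claw": -1},{"slide": [-0.8,0.13,0],"dr": [0,0,0],"claw": -1},{"slide": [-0.8,0.13,0],"dr": [0,0,0],"claw": -1},{"slide": [-0.8,0.13,0],"dr": [0,0,0],"claw": -1},{"slide": [-0.8,0.13,0],"dr": [0,0,0],"claw": -1},{"slide": [-0.8,0.13,0],"dr": [0,0,0],"claw": -1},{"slide": [-0.5,0.1,0],"dr": [0,0,0],"claw": -1},{"slide": [0,0,0],"dr": [0,0,0],"claw": -1},{"slide": [0,0,0],"dr": [0,0,0],"claw": -1},{"slide": [0,0,0],"dr": [0,0,0],"claw": -1}]}}

```text
clock: 19.22
ee_pos: [0.5628, -0.2332, 0.1801]
eef_rot: [[-0.088, 0.996, -0.002], [0.996, 0.088, 0.002], [0.002, -0.002, -1.0]]
contact_force: [-0.6, -0.4, -0.3]
width: 0.0108
gripper_force: 30.1
```

```bash
python3 -c "
from h import *
C=cam('wrist');im=ctrl.read_camera('wrist');cv2.imwrite('pics/w6.png',im[:,:,::-1])
H,S,V=cv2.split(cv2.cvtColor(im,cv2.COLOR_RGB2HSV))
b=((H>100)&(H<125)&(S>150)).astype(np.uint8);n,l,st,_=cv2.connectedComponentsWithStats(b);i=1+st[1:,4].argmax();print(st[i],*rectfit(C,l==i,.046))
print(ctrl.sense()['width']);go((.574,-.276,.18),95)"
```

```text
[  336   135   120   216 17519] [ 620.6 -251.6] [ 88.6 187.9] 5.0
0.010941170262720899
t 19.2667 q [ 34.  37. -23.  96.  18.  50.   9.] at [0.563, -0.2327, 0.1804] yaw 95.1 slide [-1.1, 0.18, 0.01] dr [-0.001, -0.001, 0.001]
```

View pics/w6.png

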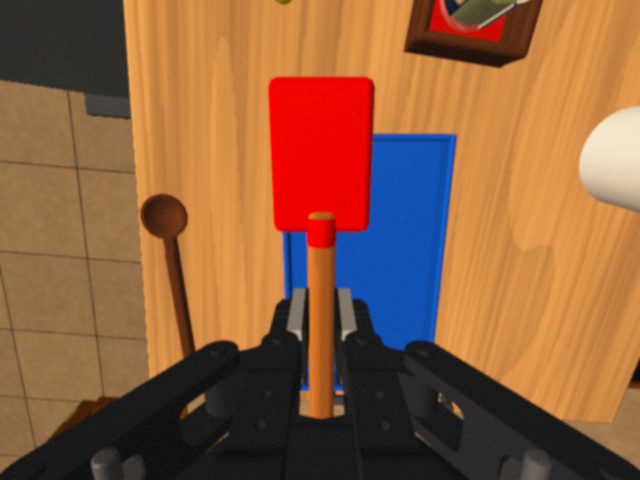

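```bash
python3 -c "
from h import *
C=cam('wrist')
P=bp(C,[[455,135],[436,380],[284,240],[288,300],[400,134]],.046)[:,:2];t=np.radians(5)
D=(P-[.601,-.274])@np.array([[np.cos(t),-np.sin(t)],[np.sin(t),np.cos(t)]]);print((D*1000).round(1).tolist())"
```

```text
[[66.0, 115.1], [73.4, -105.8], [-65.3, 32.0], [-63.5, -22.7], [24.6, 115.8]]
```

Call:
{"method": "servo_tool", "body": {"increments": [{"slide": [-0.4,0.06,0],"dr": [0,0,0],"claw": -1},{"slide": [-0.4,0.06,0],"dr": [0,0,0],"claw": -1},{"slide": [-0.3,0.06,0.3],"dr": [0,0,0],"claw": -1},{"slide": [0,0,0.6],"dr": [0,0,0],"claw": -1},{"slide": [0,0,0.6],"dr": [0,0,0],"claw": -1},{"slide": [0,0,0.6],"dr": [0,0,0],"claw": -1},{"slide": [0,0,0.4],"dr": [0,0,0],"claw": -1},{"slide": [0,0,0],"dr": [0,0,0],"claw": -1},{"slide": [0,0,0],"dr": [0,0,0],"claw": -1}]}}

```text
clock: 20.02
ee_pos: [0.5739, -0.2765, 0.08]
eef_rot: [[-0.089, 0.996, -0.002], [0.996, 0.089, 0.002], [0.002, -0.002, -1.0]]
contact_force: [-0.0, 0.8, 0.3]
width: 0.0111
gripper_force: 30.1
```

```bash
python3 -c "
from h import *
go((.574,-.276,.029),95)"
```

```text
t 20.0167 q [ 35.  47. -20.  95.  21.  42.  10.] at [0.5739, -0.2765, 0.08] yaw 95.1 slide [0.01, 0.01, 1.28] dr [-0.001, -0.001, 0.001]
```

Call:
{"method": "servo_tool", "body": {"increments": [{"slide": [0,0,0.3],"dr": [0,0,0],"claw": -1},{"slide": [0,0,0.4],"dr": [0,0,0],"claw": -1},{"slide": [0,0,0.4],"dr": [0,0,0],"claw": -1},{"slide": [0,0,0.18],"dr": [0,0,0],"claw": -1},{"slide": [0,0,0],"dr": [0,0,0],"claw": -1},{"slide": [0,0,0],"dr": [0,0,0],"claw": -1}]}}

```text
clock: 20.52
ee_pos: [0.575, -0.2778, 0.0305]
eef_rot: [[-0.087, 0.996, 0.001], [0.996, 0.087, -0.0], [-0.0, 0.001, -1.0]]
contact_force: [-0.7, -0.0, 0.0]
width: 0.0108
gripper_force: 30.1
```

Call:
{"method": "servo_tool", "body": {"increments": [{"slide": [0,0,0.07],"dr": [0,0,0],"claw": -1},{"slide": [0,0,0],"dr": [0,0,0],"claw": -1},{"slide": [0,0,0],"dr": [0,0,0],"claw": -0.4},{"slide": [0,0,0],"dr": [0,0,0],"claw": -0.4},{"slide": [0,0,0],"dr": [0,0,0],"claw": -0.4},{"slide": [0,0,-0.3],"dr": [0,0,0],"claw": -0.4},{"slide": [0,0,-0.6],"dr": [0,0,0],"claw": -0.4},{"slide": [0,0,-0.8],"dr": [0,0,0],"claw": -0.4},{"slide": [0,0,-0.8],"dr": [0,0,0],"claw": 0},{"slide": [0,0,-0.8],"dr": [0,0,0],"claw": 0},{"slide": [0,0,-0.4],"dr": [0,0,0],"claw": 0},{"slide": [0,0,0],"dr": [0,0,0],"claw": 0}]}}

```text
clock: 21.52
ee_pos: [0.5775, -0.2787, 0.1812]
eef_rot: [[-0.087, 0.996, 0.009], [0.996, 0.087, -0.004], [-0.004, 0.008, -1.0]]
contact_force: [0.9, 0.4, 0.7]
width: 0.0425
gripper_force: 0.0
```

```bash
python3 -c "
from h import *
print(ctrl.sense()['width']);go((.43,-.36,.18),95)"
```

```text
0.042498140476155126
t 21.5167 q [ 37.  40. -23.  91.  18.  52.  13.] at [0.5775, -0.2787, 0.1812] yaw 95.0 slide [-1.7, -3.85, 0.01] dr [0.005, 0.003, -0.0]
```

Call:
{"method": "servo_tool", "body": {"increments": [{"slide": [-0.2,-0.4,0],"dr": [0,0,0],"claw": 0},{"slide": [-0.3,-0.7,0],"dr": [0,0,0],"claw": 0},{"slide": [-0.3,-0.7,0],"dr": [0,0,0],"claw": 0},{"slide": [-0.3,-0.7,0],"dr": [0,0,0],"claw": 0},{"slide": [-0.3,-0.7,0],"dr": [0,0,0],"claw": 0},{"slide": [-0.3,-0.6,0],"dr": [0,0,0],"claw": 0},{"slide": [0,0,0],"dr": [0,0,0],"claw": 0},{"slide": [0,0,0],"dr": [0,0,0],"claw": 0},{"slide": [0,0,0],"dr": [0,0,0],"claw": 0}]}}

```text
clock: 22.27
ee_pos: [0.4297, -0.3584, 0.1755]
eef_rot: [[-0.087, 0.996, 0.001], [0.996, 0.087, 0.0], [0.0, 0.001, -1.0]]
contact_force: [-0.4, 0.4, 0.9]
width: 0.0426
gripper_force: 0.0
```

```bash
python3 -c "
from h import *
C=cam('wrist');im=ctrl.read_camera('wrist');cv2.imwrite('pics/w7.png',im[:,:,::-1])
for r in ctrl.trace('wrist','spoon')[:2]:
    m=r['region'];print(r['confidence'],r['rect'],*rectfit(C,m,.024))
    v,u=np.nonzero(m);P=bp(C,np.c_[u,v],.026)[:,:2]
    for a in np.arange(-.42,-.2,.02):
        k=abs(P[:,1]-a)<.003
        if k.any(): print(a.round(2),P[k,0].min().round(4),P[k,0].max().round(4),P[k,0].mean().round(4))
go((.43,-.316,.18),92)"
```

```text
0.76 [303.5, 41.6, 357.7, 281.4] [ 435.1 -317.5] [ 39.5 191. ] 6.7
-0.4 0.44 0.4512 0.4455
-0.38 0.4364 0.45 0.4433
-0.36 0.4337 0.4463 0.44
-0.34 0.4328 0.445 0.4389
-0.32 0.4292 0.4413 0.4355
-0.3 0.4267 0.4401 0.4335
-0.28 0.4241 0.4365 0.4302
-0.26 0.413 0.4393 0.4269
-0.24 0.4063 0.4461 0.4261
-0.22 0.4259 0.4274 0.4267
t 22.3667 q [ 52.  34. -24. 105.  18.  45.  24.] at [0.4305, -0.3578, 0.1754] yaw 95.1 slide [1.04, 0.08, -0.11] dr [0.001, -0.0, 0.035]
```

View pics/w7.png

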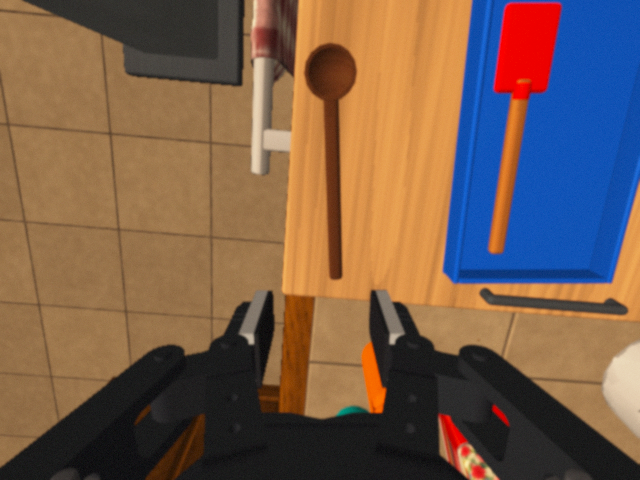

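Call:
{"method": "servo_tool", "body": {"increments": [{"slide": [0.4,0.08,0],"dr": [0,0,0],"claw": 0},{"slide": [0.4,0.08,0.3],"dr": [0,0,0],"claw": 0},{"slide": [0.2,0.05,0.6],"dr": [0,0,-0.024],"claw": 0},{"slide": [0,0,0.6],"dr": [0,0,0],"claw": 0},{"slide": [0,0,0.6],"dr": [0,0,0],"claw": 0},{"slide": [0,0,0.5],"dr": [0,0,0],"claw": 0},{"slide": [0,0,0.3],"dr": [0,0,0],"claw": 0},{"slide": [0,0,0],"dr": [0,0,0],"claw": 0},{"slide": [0,0,0],"dr": [0,0,0],"claw": 0}]}}

```text
clock: 23.12
ee_pos: [0.4347, -0.3171, 0.0589]
eef_rot: [[-0.127, 0.992, -0.0], [0.992, 0.127, 0.001], [0.001, -0.0, -1.0]]
contact_force: [0.3, -0.5, 0.1]
width: 0.0429
gripper_force: 0.0
```

```bash
python3 -c "
from h import *
go((.4353,-.3175,.022),97.3)"
```

```text
t 23.1167 q [ 45.  43. -18. 112.  25.  29.  16.] at [0.4347, -0.3171, 0.0589] yaw 97.3 slide [-0.01, 0.01, 0.92] dr [-0.0, -0.001, -0.0]
```

Call:
{"method": "servo_tool", "body": {"increments": [{"slide": [0,0.01,0.2],"dr": [0,0,0],"claw": 0},{"slide": [0,0,0.3],"dr": [0,0,0],"claw": 0},{"slide": [0,0,0.3],"dr": [0,0,0],"claw": 0},{"slide": [0,0,0.13],"dr": [0,0,0],"claw": 0},{"slide": [0,0,0],"dr": [0,0,0],"claw": 0},{"slide": [0,0,0],"dr": [0,0,0],"claw": -1},{"slide": [0,0,0],"dr": [0,0,0],"claw": -1},{"slide": [0,0,0],"dr": [0,0,0],"claw": -1},{"slide": [0,0,0],"dr": [0,0,0],"claw": -1},{"slide": [0,0,0],"dr": [0,0,0],"claw": -1},{"slide": [0,0,0],"dr": [0,0,0],"claw": -1}]}}

```text
clock: 24.03
ee_pos: [0.435, -0.3185, 0.023]
eef_rot: [[-0.125, 0.992, 0.001], [0.992, 0.125, -0.001], [-0.001, 0.001, -1.0]]
contact_force: [0.2, 0.2, 6.6]
width: 0.0108
gripper_force: 30.4
```

Call:
{"method": "servo_tool", "body": {"increments": [{"slide": [0,0,-0.3],"dr": [0,0,0],"claw": -1},{"slide": [0,0,-0.6],"dr": [0,0,0],"claw": -1},{"slide": [0,0,-0.7],"dr": [0,0,0],"claw": -1},{"slide": [0,0,-0.7],"dr": [0,0,0],"claw": -1},{"slide": [0,0,-0.7],"dr": [0,0,0],"claw": -1},{"slide": [0,0,0],"dr": [0,0,0.026],"claw": -1},{"slide": [0,0,0],"dr": [0,0,0],"claw": -1}]}}

```text
clock: 24.62
ee_pos: [0.4352, -0.319, 0.1439]
eef_rot: [[-0.083, 0.997, 0.003], [0.997, 0.083, -0.002], [-0.003, 0.003, -1.0]]
contact_force: [-0.8, 0.6, -0.3]
width: 0.0101
gripper_force: 29.7
```

```bash
python3 -c "
from h import *
go((.628,-.272,.15),95)"
```

```text
t 24.6167 q [ 48.  35. -22. 109.  20.  39.  18.] at [0.4352, -0.319, 0.1439] yaw 94.7 slide [0.77, 4.9, -0.14] dr [0.002, 0.002, -0.003]
```

Call:
{"method": "servo_tool", "body": {"increments": [{"slide": [0.05,0.3,0],"dr": [0,0,0],"claw": -1},{"slide": [0.1,0.6,0],"dr": [0,0,0],"claw": -1},{"slide": [0.1,0.7,0],"dr": [0,0,0],"claw": -1},{"slide": [0.1,0.7,0],"dr": [0,0,0],"claw": -1},{"slide": [0.1,0.7,0],"dr": [0,0,0],"claw": -1},{"slide": [0.1,0.7,0],"dr": [0,0,0],"claw": -1},{"slide": [0.1,0.7,0],"dr": [0,0,0],"claw": -1},{"slide": [0.1,0.5,0],"dr": [0,0,0],"claw": -1},{"slide": [0,0,0.4],"dr": [0,0,0],"claw": -1},{"slide": [0,0,0.6],"dr": [0,0,0],"claw": -1},{"slide": [0,0,0.4],"dr": [0,0,0],"claw": -1},{"slide": [0,0,0],"dr": [0,0,0],"claw": -1}]}}

```text
clock: 25.62
ee_pos: [0.6242, -0.2698, 0.0803]
eef_rot: [[-0.086, 0.996, -0.009], [0.996, 0.086, 0.003], [0.004, -0.009, -1.0]]
contact_force: [-0.8, 0.5, -0.8]
width: 0.0107
gripper_force: 29.7
```

Call:
{"method": "servo_tool", "body": {"increments": [{"slide": [0,0,0],"dr": [0,0,0],"claw": -1}]}}

```text
clock: 25.7
ee_pos: [0.6264, -0.2707, 0.0839]
eef_rot: [[-0.085, 0.996, -0.004], [0.996, 0.085, 0.002], [0.002, -0.003, -1.0]]
contact_force: [0.7, 1.3, 0.6]
width: 0.0103
gripper_force: 29.7
```

```bash
python3 -c "
from h import *
go((.628,-.272,.03),95)"
```

```text
t 25.7 q [ 32.  50. -20.  87.  21.  47.   9.] at [0.6264, -0.2707, 0.0839] yaw 94.9 slide [-0.04, 0.04, 1.35] dr [-0.002, -0.001, -0.001]
```

Call:
{"method": "servo_tool", "body": {"increments": [{"slide": [-0.03,0.01,0.3],"dr": [0,0,0],"claw": -1},{"slide": [0,0,0.4],"dr": [0,0,0],"claw": -1},{"slide": [0,0,0.4],"dr": [0,0,0],"claw": -1},{"slide": [0,0,0.23],"dr": [0,0,0],"claw": -1},{"slide": [0,0,0],"dr": [0,0,0],"claw": -1},{"slide": [0,0,0],"dr": [0,0,0],"claw": -1}]}}

```text
clock: 26.2
ee_pos: [0.6279, -0.273, 0.033]
eef_rot: [[-0.084, 0.996, 0.0], [0.996, 0.084, 0.0], [0.0, 0.0, -1.0]]
contact_force: [-0.4, 0.0, 0.3]
width: 0.0107
gripper_force: 29.7
```

Call:
{"method": "servo_tool", "body": {"increments": [{"slide": [0,0,0.11],"dr": [0,0,0],"claw": -1},{"slide": [0,0,0],"dr": [0,0,0],"claw": -1},{"slide": [0,0,0],"dr": [0,0,0],"claw": -0.4},{"slide": [0,0,0],"dr": [0,0,0],"claw": -0.4},{"slide": [0,0,0],"dr": [0,0,0],"claw": -0.4},{"slide": [0,0,-0.3],"dr": [0,0,0],"claw": -0.4},{"slide": [0,0,-0.6],"dr": [0,0,0],"claw": -0.4},{"slide": [0,0,-0.8],"dr": [0,0,0],"claw": -0.4},{"slide": [0,0,-0.8],"dr": [0,0,0],"claw": 0.2},{"slide": [0,0,-0.8],"dr": [0,0,0],"claw": 1},{"slide": [0,0,-0.5],"dr": [0,0,0],"claw": 1},{"slide": [0,0,0],"dr": [0,0,0],"claw": 1}]}}

```text
clock: 27.2
ee_pos: [0.6311, -0.2738, 0.1876]
eef_rot: [[-0.084, 0.996, 0.01], [0.996, 0.084, -0.004], [-0.004, 0.01, -1.0]]
contact_force: [1.5, 0.2, 0.3]
width: 0.0731
gripper_force: 0.0
```

```bash
python3 -c "
from h import *
go((.5,-.11,.19),95)"
```

```text
t 27.2 q [ 33.  43. -22.  83.  18.  57.  12.] at [0.6311, -0.2738, 0.1876] yaw 94.8 slide [4.36, -2.92, -0.11] dr [0.006, 0.003, -0.002]
```

Call:
{"method": "servo_tool", "body": {"increments": [{"slide": [0.3,-0.2,0],"dr": [0,0,0],"claw": 1},{"slide": [0.6,-0.4,0],"dr": [0,0,0],"claw": 1},{"slide": [0.6,-0.4,0],"dr": [0,0,0],"claw": 1},{"slide": [0.6,-0.4,0],"dr": [0,0,0],"claw": 1},{"slide": [0.6,-0.4,0],"dr": [0,0,0],"claw": 1},{"slide": [0.6,-0.4,0],"dr": [0,0,0],"claw": 1},{"slide": [0.6,-0.4,0],"dr": [0,0,0],"claw": 1},{"slide": [0.4,-0.3,0],"dr": [0,0,0],"claw": 1},{"slide": [0,0,0],"dr": [0,0,0],"claw": 1},{"slide": [0,0,0],"dr": [0,0,0],"claw": 1},{"slide": [0,0,0],"dr": [0,0,0],"claw": 1}]}}

```text
clock: 28.12
ee_pos: [0.4983, -0.1122, 0.1809]
eef_rot: [[-0.083, 0.997, 0.001], [0.997, 0.083, -0.001], [-0.001, 0.001, -1.0]]
contact_force: [0.1, -0.2, -0.9]
width: 0.085
gripper_force: 0.0
```

```bash
python3 -c "
from h import *
C=cam('wrist');im=ctrl.read_camera('wrist');cv2.imwrite('pics/w8.png',im[:,:,::-1])
for t in ('lemon','salt'):
  for r in ctrl.trace('wrist',t)[:2]: print(t,r['confidence'],r['rect'],*rectfit(C,r['region'],.043))
go((.5,-.11,.19),95)"
```

```text
lemon 0.79 [313.5, 92.8, 384.6, 185.5] [514.1 -43.7] [56.  57.9] 56.2
salt 0.65 [315.3, 0.0, 379.5, 46.5] [502.7  34.2] [42.9 26.9] 4.7
t 28.2667 q [ 25.  30. -23. 112.  17.  41.  -3.] at [0.4983, -0.1124, 0.1805] yaw 94.7 slide [0.06, 0.05, -0.24] dr [0.0, 0.0, -0.003]
```

View pics/w8.png

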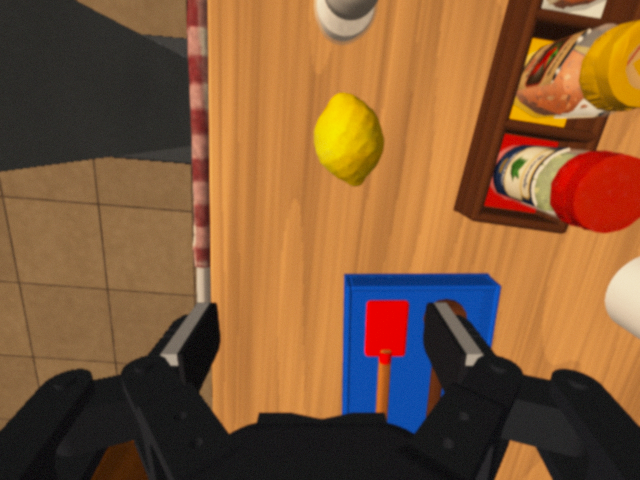

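```bash
python3 -c "
from h import *
C=cam('wrist');ctrl.read_camera('wrist')
m=ctrl.trace('wrist','lemon')[0]['region'];v,u=np.nonzero(m);P=bp(C,np.c_[u,v],.043)[:,:2]
c=P.mean(0);w,V=np.linalg.eigh(np.cov((P-c).T));q=(P-c)@V
print(c,4*np.sqrt(w),np.ptp(q,0),np.degrees(np.arctan2(V[1,1],V[0,1])),c+V@((q.max(0)+q.min(0))/2))
go((c[0],c[1],.026),95)"
```

```text
[ 0.51366749 -0.04306604] [0.05137311 0.065938  ] [0.05285779 0.06975981] 106.38391467917346 [ 0.51404149 -0.04455543]
t 28.3667 q [ 25.  30. -23. 112.  17.  41.  -3.] at [0.498, -0.1121, 0.1803] yaw 94.7 slide [1.69, 0.53, 3.86] dr [0.0, 0.0, -0.003]
```

Call:
{"method": "servo_tool", "body": {"increments": [{"slide": [0,0,0],"dr": [0,0,-0.063],"claw": 1},{"slide": [0,0,0],"dr": [0,0,-0.063],"claw": 1},{"slide": [0.5,0.28,0.2],"dr": [0,0,0],"claw": 1},{"slide": [0.55,0.3,0.4],"dr": [0,0,0],"claw": 1},{"slide": [0.5,0.28,0.5],"dr": [0,0,0],"claw": 1},{"slide": [0,0,0.6],"dr": [0,0,0],"claw": 1},{"slide": [0,0,0.5],"dr": [0,0,0],"claw": 1},{"slide": [0,0,0],"dr": [0,0,0],"claw": 1},{"slide": [0,0,0],"dr": [0,0,0],"claw": 1}]}}

```text
clock: 29.12
ee_pos: [0.5129, -0.0424, 0.0919]
eef_rot: [[-0.278, 0.961, -0.002], [0.961, 0.278, -0.0], [0.001, -0.002, -1.0]]
contact_force: [0.9, 0.3, -0.0]
width: 0.0856
gripper_force: 0.0
```

```bash
python3 -c "
from h import *
go((.514,-.043,.023),106)"
```

```text
t 29.1167 q [ 15.  39. -21. 115.  25.  31.  -7.] at [0.5129, -0.0424, 0.0919] yaw 106.2 slide [-0.02, 0.03, 1.72] dr [-0.001, -0.0, 0.002]
```

Call:
{"method": "servo_tool", "body": {"increments": [{"slide": [0,0.02,0.3],"dr": [0,0,0],"claw": 1},{"slide": [0,0,0.5],"dr": [0,0,0],"claw": 1},{"slide": [0,0,0.5],"dr": [0,0,0],"claw": 1},{"slide": [0,0,0.4],"dr": [0,0,0],"claw": 1},{"slide": [0,0,0],"dr": [0,0,0],"claw": 1},{"slide": [0,0,0],"dr": [0,0,0],"claw": 0},{"slide": [0,0,0],"dr": [0,0,0],"claw": 0},{"slide": [0,0,0],"dr": [0,0,0],"claw": 0},{"slide": [0,0,0],"dr": [0,0,0],"claw": 0},{"slide": [0,0,0],"dr": [0,0,0],"claw": 0},{"slide": [0,0,0],"dr": [0,0,0],"claw": 0}]}}

```text
clock: 30.03
ee_pos: [0.5151, -0.0423, 0.0264]
eef_rot: [[-0.278, 0.961, 0.003], [0.961, 0.278, -0.001], [-0.001, 0.002, -1.0]]
contact_force: [-1.5, 0.6, 7.5]
width: 0.0505
gripper_force: 29.8
```

Call:
{"method": "servo_tool", "body": {"increments": [{"slide": [0,0,-0.3],"dr": [0,0,0],"claw": 0},{"slide": [0,0,-0.6],"dr": [0,0,0],"claw": 0},{"slide": [0,0,-0.7],"dr": [0,0,0],"claw": 0},{"slide": [0,0,-0.7],"dr": [0,0,0],"claw": 0},{"slide": [0,0,-0.7],"dr": [0,0,0],"claw": 0},{"slide": [0,0,-0.7],"dr": [0,0,0],"claw": 0},{"slide": [0,0,-0.3],"dr": [0,0,0],"claw": 0},{"slide": [0,0,0],"dr": [0,0,0],"claw": 0}]}}

```text
clock: 30.7
ee_pos: [0.5164, -0.0421, 0.1885]
eef_rot: [[-0.278, 0.961, 0.008], [0.961, 0.278, -0.001], [-0.003, 0.007, -1.0]]
contact_force: [0.2, 0.3, -1.5]
width: 0.0501
gripper_force: 31.5
```

```bash
python3 -c "
from h import *
go((.585,.278,.18),106)"
```

```text
t 30.7 q [ 20.  30. -27. 110.  19.  43.  -2.] at [0.5164, -0.0421, 0.1885] yaw 106.1 slide [7.21, 3.87, 0.22] dr [0.005, 0.002, 0.001]
```

Call:
{"method": "servo_tool", "body": {"increments": [{"slide": [0.3,0.15,0],"dr": [0,0,0],"claw": 0},{"slide": [0.6,0.3,0],"dr": [0,0,0],"claw": 0},{"slide": [0.7,0.38,0],"dr": [0,0,0],"claw": 0},{"slide": [0.7,0.38,0],"dr": [0,0,0],"claw": 0},{"slide": [0.7,0.38,0],"dr": [0,0,0],"claw": 0},{"slide": [0.7,0.38,0],"dr": [0,0,0],"claw": 0},{"slide": [0.7,0.38,0],"dr": [0,0,0],"claw": 0},{"slide": [0.7,0.38,0],"dr": [0,0,0],"claw": 0},{"slide": [0.7,0.38,0],"dr": [0,0,0],"claw": 0},{"slide": [0.7,0.38,0],"dr": [0,0,0],"claw": 0},{"slide": [0.5,0.25,0],"dr": [0,0,0],"claw": 0},{"slide": [0,0,0],"dr": [0,0,0],"claw": 0}]}}

```text
clock: 31.7
ee_pos: [0.5786, 0.2758, 0.1839]
eef_rot: [[-0.285, 0.959, -0.0], [0.959, 0.285, 0.005], [0.005, 0.001, -1.0]]
contact_force: [-0.5, 1.0, -0.7]
width: 0.0501
gripper_force: 31.5
```

Call:
{"method": "servo_tool", "body": {"increments": [{"slide": [0,0,0],"dr": [0,0,0],"claw": 0},{"slide": [0,0,0],"dr": [0,0,0],"claw": 0}]}}

```text
clock: 31.87
ee_pos: [0.5794, 0.2672, 0.1836]
eef_rot: [[-0.278, 0.961, -0.001], [0.961, 0.278, -0.002], [-0.002, -0.002, -1.0]]
contact_force: [0.0, -0.4, -0.5]
width: 0.0499
gripper_force: 31.5
```

```bash
python3 -c "
from h import *
C=cam('wrist');ctrl.read_camera('wrist')
for r in ctrl.trace('wrist','fruit_bowl')[:1]: print(r['confidence'],r['rect'],*rectfit(C,r['region'],.068))
print(ctrl.sense()['width'])
go((.583,.272,.046),106)"
```

```text
0.96 [217.1, 117.0, 439.3, 304.8] [581.  282.6] [166.5 135.8] 12.1
0.05036229854688725
t 31.9667 q [-13.  40. -25.  91.  19.  53. -28.] at [0.5799, 0.2665, 0.184] yaw 106.1 slide [0.12, 0.12, 3.45] dr [-0.001, 0.001, 0.001]
```

Call:
{"method": "servo_tool", "body": {"increments": [{"slide": [0.1,0.08,0.3],"dr": [0,0,0],"claw": 0},{"slide": [0,0,0.6],"dr": [0,0,0],"claw": 0},{"slide": [0,0,0.6],"dr": [0,0,0],"claw": 0},{"slide": [0,0,0.6],"dr": [0,0,0],"claw": 0},{"slide": [0,0,0.6],"dr": [0,0,0],"claw": 0},{"slide": [0,0,0.4],"dr": [0,0,0],"claw": 0},{"slide": [0,0,0.3],"dr": [0,0,0],"claw": 0},{"slide": [0,0,0.1],"dr": [0,0,0],"claw": 0},{"slide": [0,0,0],"dr": [0,0,0],"claw": 0},{"slide": [0,0,0],"dr": [0,0,0],"claw": 0}]}}

```text
clock: 32.8
ee_pos: [0.5824, 0.2735, 0.045]
eef_rot: [[-0.278, 0.961, 0.001], [0.961, 0.278, 0.001], [0.0, 0.001, -1.0]]
contact_force: [-0.7, 0.7, -1.4]
width: 0.05
gripper_force: 31.5
```

Call:
{"method": "servo_tool", "body": {"increments": [{"slide": [0,0,0.1],"dr": [0,0,0],"claw": 0},{"slide": [0,0,0],"dr": [0,0,0],"claw": 0},{"slide": [0,0,0],"dr": [0,0,0],"claw": 0.45},{"slide": [0,0,0],"dr": [0,0,0],"claw": 0.45},{"slide": [0,0,0],"dr": [0,0,0],"claw": 0.5},{"slide": [0,0,-0.3],"dr": [0,0,0],"claw": 0.5},{"slide": [0,0,-0.7],"dr": [0,0,0],"claw": 0.6},{"slide": [0,0,-0.8],"dr": [0,0,0],"claw": 0.8},{"slide": [0,0,-0.8],"dr": [0,0,0],"claw": 0.8},{"slide": [0,0,-0.8],"dr": [0,0,0],"claw": 0.8},{"slide": [0,0,-0.8],"dr": [0,0,0],"claw": 0.8},{"slide": [0,0,0],"dr": [0,0,0],"claw": 0.8}]}}

```text
clock: 33.8
ee_pos: [0.5852, 0.2759, 0.2169]
eef_rot: [[-0.278, 0.96, 0.012], [0.961, 0.278, 0.007], [0.003, 0.013, -1.0]]
contact_force: [1.3, 0.9, 0.9]
width: 0.0769
gripper_force: 0.0
```

Call:
{"method": "servo_tool", "body": {"increments": [{"slide": [-0.3,-0.5,0],"dr": [0,0,0],"claw": 0.8},{"slide": [-0.4,-0.7,0],"dr": [0,0,0],"claw": 0.8},{"slide": [-0.4,-0.7,0],"dr": [0,0,0],"claw": 0.8},{"slide": [-0.4,-0.5,0],"dr": [0,0,0],"claw": 0.8},{"slide": [-0.2,-0.2,0],"dr": [0,0,0],"claw": 0.8},{"slide": [0,0,0],"dr": [0,0,0],"claw": 0.8},{"slide": [0,0,0],"dr": [0,0,0],"claw": 0.8}]}}

```text
clock: 34.38
ee_pos: [0.5021, 0.1796, 0.2094]
eef_rot: [[-0.278, 0.961, 0.002], [0.961, 0.278, 0.001], [0.001, 0.003, -1.0]]
contact_force: [-0.2, 0.2, 0.3]
width: 0.0773
gripper_force: 0.0
```

```bash
python3 -c "
from h import *
im=ctrl.read_camera('scene');cv2.imwrite('pics/s9.png',im[150:450,130:530][:,:,::-1].repeat(2,0).repeat(2,1))
im=ctrl.read_camera('top');cv2.imwrite('pics/t9.png',cv2.resize(im[150:300,120:460],None,fx=2.35,fy=2.35)[:,:,::-1])
go((.5,.1,.2))"
```

```text
t 34.4833 q [ -5.  30. -27. 107.  18.  47. -24.] at [0.5022, 0.1808, 0.209] yaw 106.2 slide [-1.92, -0.62, 0.22]
```

View pics/s9.png

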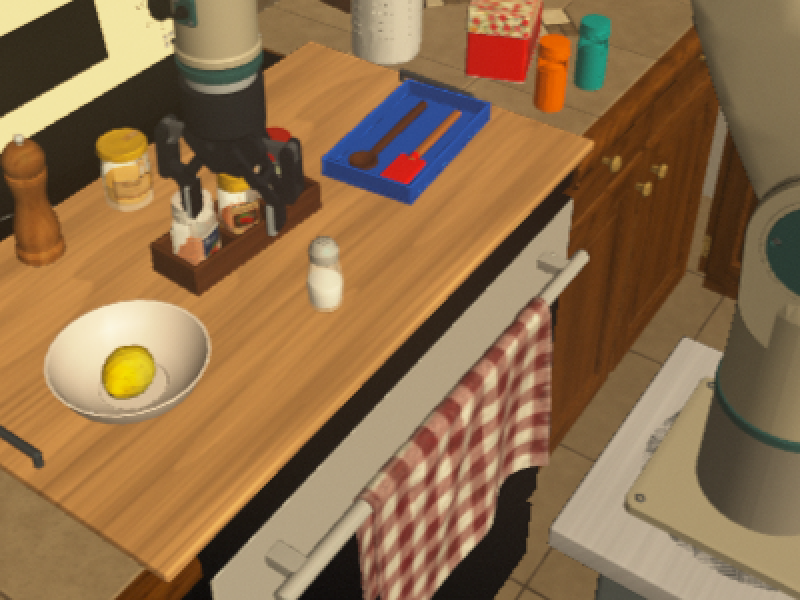

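View pics/t9.png

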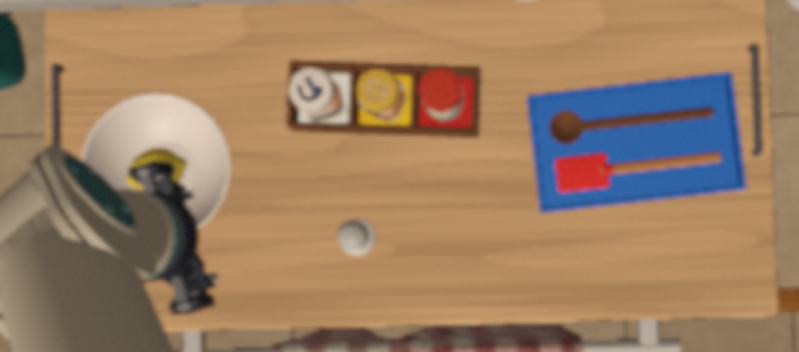

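Everything is in place: the jars stand in their own bays, both utensils lie flat in the tray, the lemon is in the bowl and the salt hasn't moved. Handing in.

```bash
python3 -c "
from plant import ctrl
print(ctrl.hand_in())"
```

```text
the job is handed in; nothing more can be done
None
```

The job is handed in, at about 34 s on the robot's clock: the red and yellow jars stand in the bays matching their lids, the spatula and spoon lie flat side by side in the blue tray, the lemon is in the bowl, and the salt shaker and white-lidded jar are where they were.

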